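# Snap a hose clip shut with bench-mounted clip pliers

### The job

Of the two short grey pipe tails on the worktop, take the one that carries the open hose clip (two black ears) and stand it upright with its ears between the open jaws of the clip pliers, the ears pointing at the pliers' pivot, and let go of it. Then squeeze the pliers' two handles together until the clip clicks shut, and let the pliers spring open again, leaving the pipe tail standing there.

Things in the scene. Friction and masses are not known exactly. Their poses are not given: they have to be found in the camera images.
- pliers: Steel clip pliers lying level, pivot on a dark base plate (78 x 60 mm) fixed to the worktop. Origin: on the worktop under the pivot; x to the jaws, handles along -x, y left, z up. All arms 24 to 46 mm high, swinging about the vertical pivot. Jaw pads at x 45 to 75 mm, 50 mm apart inside at x = 60 when open. The tail's axis belongs at x = 92, y = 0, its x axis along this one: ears then at x = 60.
- tail_top (a point): Loose upright rigid grey tube with the open clip, 24 mm across, 90 mm high, 0.1 kg, foot 40 mm across. Point: on its axis, 72 mm above its underside, mid of the bare part to grip. z up. Clip 24 to 54 mm above the underside; its two black ears stick out to -x, 32 mm from the axis, side by side in y, 34 mm over both (25 shut). The other tail has a round black nut, no ears.
- clip (a joint): The clip's moving ear, rad: 0 open (start), 0.28 clicked fully shut. A catch pushes it open again below about 0.19; beyond that it snaps home and holds.
- squeeze (a joint): The pliers' two black handles, rad: 0 sprung open, 0.235 at the stop; the clip clicks near 0.19. Both move alike. Squeeze them in y at pliers x = -85 mm, y = 0, z = 35 mm (they reach from -45 to -135): 60 mm over their outsides when open, about 28 mm at the click, which takes about 8 N on each. A spring reopens them.
Not all that is in view belongs to the job. What is shaped like the part that bears tail_top but pink or red is not meant.

How it is judged:
On the way, in this order (a step that is already met when the one before it is completed fails the run):
1. the pipe tail stands upright with the open clip's ears between the jaws, let go of (x of tail_top in the frame of pliers between 0.076 and 0.108 m and y of tail_top in the frame of pliers between -0.02 and 0.02 m and z of tail_top in the frame of pliers below 0.078 m and angle between tail_top's own z axis and vertical below 0.1 rad and angle between the x axis of tail_top and the x axis of pliers, either way round below 0.4 rad and contact force between the fingers and tail below 0.1 N and value of joint each of clip, squeeze below 0.05 rad), for 0.2 s.
2. the clip has clicked shut between the squeezed pliers (value of joint clip above 0.25 rad and value of joint squeeze above 0.16 rad and contact force between the fingers and tail below 0.1 N), for 0.1 s.
At the end, for the whole second after the job is handed in: The clip is clicked shut (its joint over 0.25 rad), the pliers have sprung open (under 0.05 rad), and the pipe tail stands upright (within 6 degrees) and still at the jaws: its axis 66 to 125 mm from the pivot along the pliers' x and within 30 mm of their middle line (value of joint clip above 0.25 rad and value of joint squeeze below 0.05 rad and angle between tail_top's own z axis and vertical below 0.1 rad and x of tail_top in the frame of pliers between 0.066 and 0.125 m and y of tail_top in the frame of pliers between -0.03 and 0.03 m and z of tail_top in the frame of pliers below 0.078 m and linear speed of tail below 0.02 m/s); the robot touches nothing.
It also fails if it takes over 51 s, if anything falls off the work surface, if the arm or the gripper's body presses on something with over 40 N, if the wrist force passes 120 N, or if a joint passes its speed limit or range.

### The arm

A 6-joint arm with a two-finger parallel gripper is mounted at the origin on a cart in front of the work surface, level with it; the furniture and walls round the work are solid. World frame = base frame: x ahead of the robot, y to its left, z up, the work surface at z = 0. Lengths are in m, angles in rad, forces in N, time in s.
With the tool pointing down it reaches from about 0.25 to 0.775 m from the base axis. Payload 4 kg.
Tool frame: the origin (TCP) lies at the very end of the fingers, on their centre line; the grasp point (between the pads) lies hold_point_z behind it (hold_point_z is the distance from the TCP to the grasp point, in m); z points along the fingers, y is the direction in which the jaws open and shut (so a half turn about z gives the same grasp; the last joint's range is limited). The gripper opens to 94 mm and grips with 3 to 60 N. Pads are 16 mm wide; open, the fingers measure 119 mm over their backs; the gripper's body (75 mm by 177 mm) begins 78 mm behind the grasp point.
Start: joints at [1.21, 0.087, 1.371, -0, 1.684, -0.103], TCP at [0.14, 0.532, 0.206] pointing down, gripper open.
Joint ranges: [-3.1, 3.1], [-0.76, 2.03], [0.27, 2.55], [-1.08, 4.22], [0.17, 2.65], [-2.57, 2.57]. Speed limits (rad/s): [2.79, 2.79, 3.14, 3.14, 3.14, 3.14].

### API

Orientations are given as [roll, pitch, yaw] about the fixed x, y, z axes, in that order (R = Rz(yaw) Ry(pitch) Rx(roll)).
In Python, from bench import * gives the robot as it stands.
- The arm moves only by the tool step_arm, never from a script. Its argument "increments" is text: rows parted by semicolons, each of 6 numbers parted by spaces: the shift along the tool's x, y, z in cm, then the turn, a rotation vector about the tool's x, y, z in rad. A call has 1 to 5 rows; each row shifts and turns the commanded pose from where the row before left it, along the tool's axes as they then stand; what a row does not reach is not made up. A row lasts 1/10 s, in which the tool goes at most 50 mm and 8.59 degrees, less where a joint would pass 70% of its speed; a pose out of reach is approached as far as the arm can. A call is refused whole if a number of a shift passes 5 or a number of a turn 0.15, either way. A call with a gripper value outside its range is refused whole. "claw" is the gripper's target within -1 to 1 (shut at 1, half-way at 0, fully open at -1), set as the call begins (left out, the last holds). The fingers move at their own pace and stop on an object; the grip force is fixed at half the most. Time passes only in rows, so rows that do not move let the fingers close. It gives the time, the measured TCP pose, the force and the opening at its end, in the units of the state.
- get_obs(): the state, without advancing time (a new reading comes with each control period).
- snapshot(name): name is "side" or "top" or "wrist"; returns the picture (400x640x3 uint8, red, green, blue); there is no depth.
- calibration(name): a dict with "camera_matrix" (3x3 intrinsics, pixels), "k1" (the pictures are not rectified: a ray, as slopes to the right and down, at radius r is drawn at 1 + k1 r^2 times it, then the intrinsics apply), "eye" and "orientation" of the camera in the world; the wrist camera has in their place "tool_from_camera" (4x4, takes a point from camera to tool coordinates, whose origin is the TCP and whose axes are the flange's). Camera axes: x right, y up, looking along -z (the intrinsics and any distortion apply to the point x, -y, -z); pixel columns grow to the right and rows downward; lengths in m; the calibration is good to about 2 mm. A picture is of the moment at which its call begins: read the wrist's pose just before it. calibration takes no time and is no camera call.
- close_job(): hands the job in, once; it reports no verdict.
The state is a dict: "time": time; "joint_positions": joint angles; "qvel": joint speeds; "joint_torque": joint torques, N m; "tool_pos": TCP position; "ee_rot": TCP orientation; "wrist_force": force on the tool from outside, world axes, zero at the start; "wrist_torque": the same for the moment, N m; "width": finger opening in m.
Only numpy, scipy, OpenCV 4.12 (cv2) and the standard library are available. Lean on these libraries where they do the work, as an engineer would, in place of code of your own. Each camera call takes 0.05 s, during which the arm holds its last target. There are 200 camera calls.

## Working session

There is one attempt and no reset: what is moved stays moved. The work goes in short steps, Python scripts to look and compute and a tool call to move; the robot and the scene stay as the last step left them, time stands still between calls to the robot, and variables do not carry over. Pictures are saved under pics/ and viewed, about 8 in all and at most 12, crops included, and the job is handed in when it is done.

Besides the shell and the picture viewer there is one more tool, called as name(argument=value, ...) on one line, values as JSON. step_arm: Moves the arm, as the interface text tells. Its arguments: {"type":"object","properties":{"increments":{"type":"string"},"claw":{"type":"number"}},"required":["increments"]}

```bash
mkdir -p pics; python3 - <<'E'
from bench import *
import cv2,numpy as np
o=get_obs();print(o)
for n in("top","side"):
    im=snapshot(n);cv2.imwrite(f"pics/{n}0.png",im[:,:,::-1]);c=calibration(n);print(n,c)
print(calibration("wrist"))
E
```

```text
{'time': 0.0, 'joint_positions': array([ 1.20989269e+00,  8.79259355e-02,  1.37224887e+00, -3.04646010e-05,
        1.68356345e+00, -1.03101906e-01]), 'qvel': array([ 6.13891300e-04,  9.94113482e-05,  2.87734877e-04, -1.13371867e-03,
        2.78242304e-04,  1.43937717e-03]), 'joint_torque': array([ 3.31996789e-04, -3.40174341e+01, -3.02431440e+01,  7.18756858e-02,
        3.27566173e-02, -1.35870214e-04]), 'tool_pos': array([0.14004943, 0.53131137, 0.20432277]), 'ee_rot': array([-3.13945533e+00, -1.90706239e-04,  2.88378732e+00]), 'wrist_force': array([ 0.39315228,  0.27596678, -0.44475186]), 'wrist_torque': array([-0.00567763, -0.01315438,  0.01163055]), 'width': 0.09401437638462329}
top {'camera_matrix': array([[419.1245257 ,   0.        , 321.16642663],
       [  0.        , 419.1245257 , 199.56590549],
       [  0.        ,   0.        ,   1.        ]]), 'k1': -0.0042659461513885055, 'eye': array([ 0.40778225, -0.00738304,  1.03700167]), 'orientation': array([ 0.05437606,  0.01695578, -1.57436042])}
side {'camera_matrix': array([[419.37164937,   0.        , 313.11800315],
       [  0.        , 419.37164937, 204.93258059],
       [  0.        ,   0.        ,   1.        ]]), 'k1': -0.10055910487558775, 'eye': array([ 0.00686581, -0.83304025,  0.71656828]), 'orientation': array([ 0.99813053, -0.02020201, -0.50349736])}
{'camera_matrix': array([[289.64012716,   0.        , 319.762645  ],
       [  0.        , 289.64012716, 197.1647308 ],
       [  0.        ,   0.        ,   1.        ]]), 'k1': 0.005430932824237459, 'tool_from_camera': array([[ 5.11526422e-04,  9.62670620e-01,  2.70675111e-01,
         7.93649060e-02],
       [ 9.99999868e-01, -5.03121757e-04, -1.00437088e-04,
        -9.97998356e-04],
       [ 3.94947035e-05,  2.70675127e-01, -9.62670751e-01,
        -1.78935133e-01],
       [ 0.00000000e+00,  0.00000000e+00,  0.00000000e+00,
         1.00000000e+00]])}
```

View pics/top0.png

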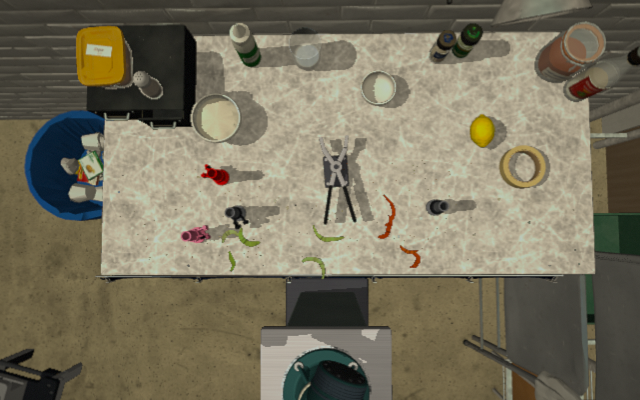

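View pics/side0.png

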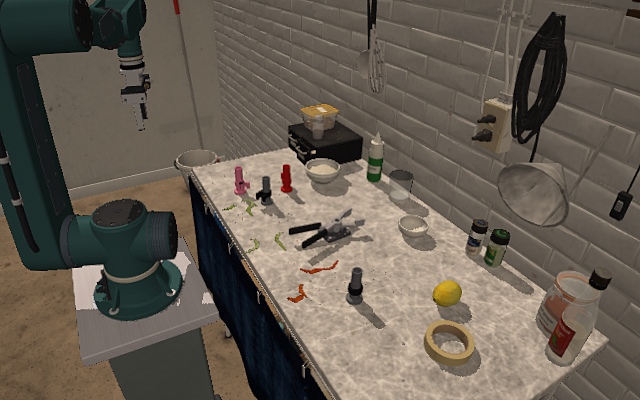

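```bash
cat > h.py <<'E'
from bench import *
import cv2,numpy as np
from scipy.spatial.transform import Rotation as R
def cam(n,o=None):
    c=calibration(n)
    if n=="wrist":
        T=np.eye(4);T[:3,:3]=R.from_euler("xyz",o["ee_rot"]).as_matrix();T[:3,3]=o["tool_pos"]
        T=T@c["tool_from_camera"];return c,T[:3,3],T[:3,:3]
    return c,np.array(c["eye"]),R.from_euler("xyz",c["orientation"]).as_matrix()
def ray(px,cm):
    c,e,Rm=cm
    d=np.array([c["k1"],0,0,0]);p=cv2.undistortPoints(np.array([[px]],float),c["camera_matrix"],d)[0,0]
    return e,Rm@np.array([p[0],-p[1],-1])
def plane(px,z,cm):
    e,d=ray(px,cm);return e+d*(z-e[2])/d[2]
def proj(P,cm):
    c,e,Rm=cm;q=Rm.T@(np.array(P)-e);q=np.array([q[0],-q[1],-q[2]])
    return cv2.projectPoints(q[None],np.zeros(3),np.zeros(3),c["camera_matrix"],np.array([c["k1"],0,0,0]))[0].ravel()
E
python3 - <<'E'
from h import *
a=cv2.imread("pics/top0.png");b=cv2.imread("pics/side0.png")
c=lambda i,x,y,w,h,s:cv2.resize(i[y:y+h,x:x+w],None,fx=s,fy=s,interpolation=cv2.INTER_CUBIC)
r1=np.hstack([c(a,215,195,50,37,8),c(a,415,188,50,37,8)])
r2=np.hstack([c(a,300,130,66,49,6)[:294,:396],c(b,230,160,66,49,6)])
r2=cv2.resize(r2,(800,294))
cv2.imwrite("pics/crop0.png",np.vstack([r1,r2]))
t=cam("top")
for n,p,z in[("tail",(235,211),.09),("tailfoot",(235,216),0),("other",(432,206),.09),("pivot",(336,167),.046),("hl",(327,222),.046),("hr",(353,220),.046),("jl",(322,140),.046),("jr",(346,140),.046)]:print(n,plane(p,z,t).round(4))
E
```

```text
tail [0.4343 0.204  0.09  ]
tailfoot [0.4244 0.224  0.    ]
other [ 0.4438 -0.2411  0.09  ]
pivot [ 0.5392 -0.0263  0.046 ]
hl [ 0.4087 -0.0044  0.046 ]
hr [ 0.4132 -0.0657  0.046 ]
jl [0.6042 0.0067 0.046 ]
jr [ 0.6038 -0.0505  0.046 ]
```

View pics/crop0.png

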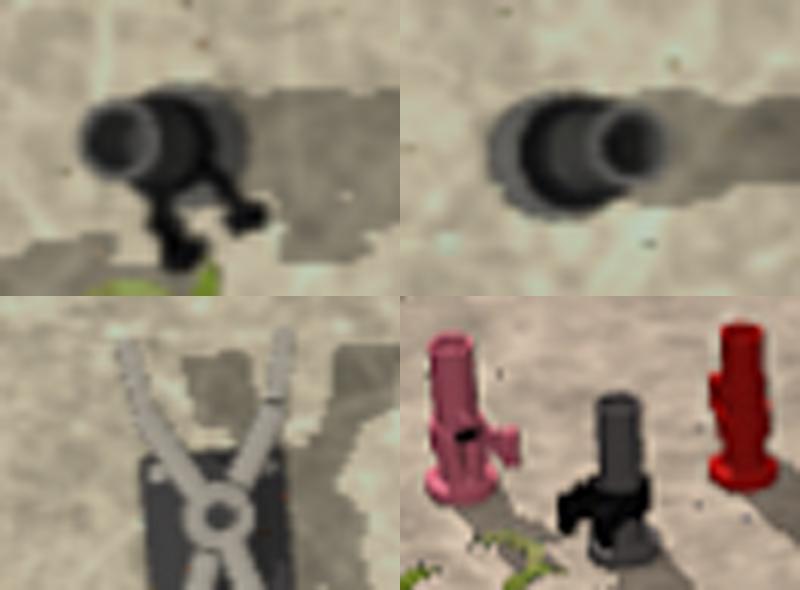

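```bash
python3 - <<'E'
from h import *
t=cam("top")
for n,p,z in[("top",(230,212.2),.09),("foot",(239.2,213),.003),("e1",(237.5,226),.045),("e2",(246.2,221.5),.045),("piv",(336,166.5),.046)]:print(n,plane(p,z,t).round(4))
E
```

```text
top [0.4316 0.2154 0.09  ]
foot [0.4317 0.213  0.003 ]
e1 [0.4    0.2079 0.045 ]
e2 [0.4105 0.1872 0.045 ]
piv [ 0.5403 -0.0263  0.046 ]
```

step_arm(increments="-3 -1.9 0 0 0 0;-3 -1.9 0 0 0 0;-3 -1.9 0 0 0 0;-3 -1.9 0 0 0 0", claw=-1)

```text
time: 0.5
tool_pos: [0.2374, 0.4265, 0.2049]
ee_rot: [-3.141, -0.0, 2.884]
wrist_force: [0.3, 0.1, 0.0]
width: 0.0942
```

step_arm(increments="-3 -1.9 0 0 0 0;-3 -1.9 0 0 0 0;-3 -1.9 0 0 0 0;-3 -1.9 0 0 0 0")

```text
time: 0.9
tool_pos: [0.3341, 0.3223, 0.205]
ee_rot: [-3.141, -0.0, 2.884]
wrist_force: [-0.4, 0.2, -0.3]
width: 0.0942
```

step_arm(increments="-3 -1.9 0 0 0 0;-3 -1.9 0 0 0 0;-3 -1.9 0 0 0 0;-3 -1.9 0 0 0 0")

```text
time: 1.3
tool_pos: [0.4307, 0.2182, 0.205]
ee_rot: [-3.141, -0.001, 2.884]
wrist_force: [0.7, -0.3, -0.2]
width: 0.0938
```

step_arm(increments="0 0 0 0 0 -0.14;0 0 0 0 0 -0.14;0 0 0 0 0 -0.14")

```text
time: 1.6
tool_pos: [0.4302, 0.219, 0.2048]
ee_rot: [-3.141, -0.001, -2.975]
wrist_force: [-0.2, -0.1, -0.7]
width: 0.0941
```

```bash
python3 - <<'E'
from h import *
o=get_obs();im=snapshot("wrist");cv2.imwrite("pics/w1.png",im[:,:,::-1])
import pickle;pickle.dump(o,open("w1.pkl","wb"));print(o["time"],o["joint_positions"].round(3),o["tool_pos"],o["ee_rot"],{k:v for k,v in globals().items() if 'hold' in k})
E
python3 -c "import bench;print([n for n in dir(bench) if n[0]!='_'])"
```

```text
1.6 [ 0.353 -0.062  1.523  0.     1.682 -1.384] [0.43018762 0.21902419 0.20479134] [-3.14148348e+00 -1.35326614e-03 -2.97475468e+00] {'hold_point_z': 0.0188}
['IKError', 'calibration', 'close_job', 'get_obs', 'hold_point_z', 'snapshot']
```

View pics/w1.png

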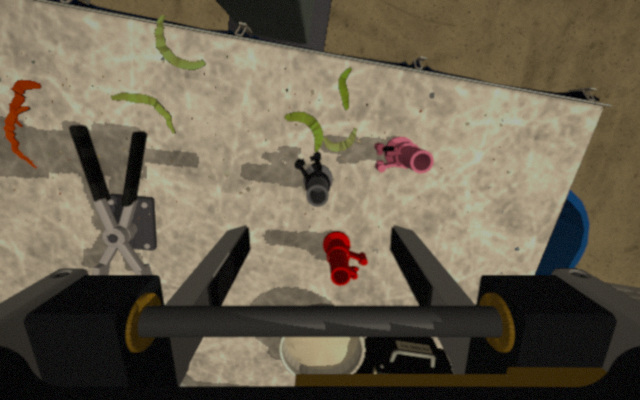

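```bash
python3 - <<'E'
from h import *
import pickle;o=pickle.load(open("w1.pkl","rb"));m=cam("wrist",o)
for n,p,z in[("top",(317,197.5),.09),("e1",(301.5,163),.045),("e2",(317,157),.045),("piv",(115,237),.046),("hl",(76,130),.046),("hr",(139,134),.046)]:print(n,plane(p,z,m).round(4))
print(proj(o["tool_pos"],m), proj([.4317,.2145,.003],m))
im=cv2.imread("pics/w1.png")[130:220,260:380];cv2.imwrite("pics/c1.png",cv2.resize(im,None,fx=6,fy=6,interpolation=cv2.INTER_CUBIC))
E
```

```text
top [0.4338 0.216  0.09  ]
e1 [0.4078 0.1928 0.045 ]
e2 [0.3978 0.2096 0.045 ]
piv [ 0.5392 -0.0241  0.046 ]
hl [ 0.4132 -0.0647  0.046 ]
hr [0.4057 0.0054 0.046 ]
[320.74589825 239.49628137] [316.76264695 178.28382798]
```

View pics/c1.png

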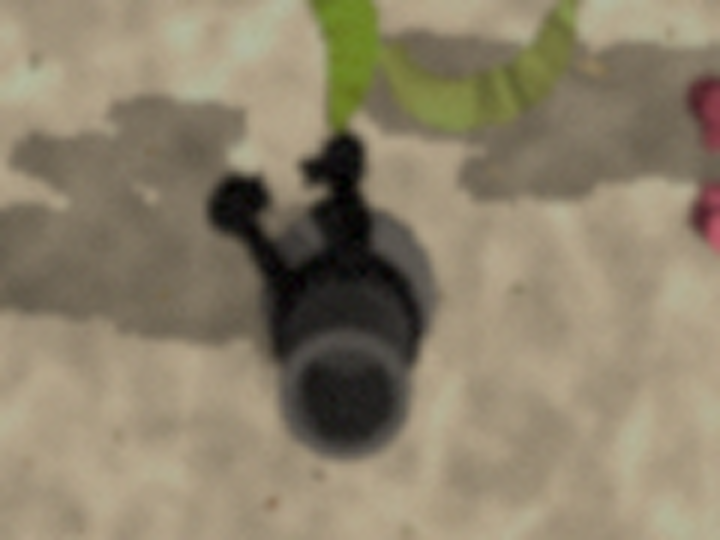

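step_arm(increments="-0.15 -0.4 3.5 0 0 0;0 0 3.5 0 0 0;0 0 3.5 0 0 0;0 0 2.7 0 0 0;0 0 1.5 0 0 0")

```text
time: 2.15
tool_pos: [0.4301, 0.2152, 0.0551]
ee_rot: [-3.141, -0.005, -2.982]
wrist_force: [-0.4, 0.2, -0.4]
width: 0.0938
```

step_arm(increments="0 0 0 0 0 0;0 0 0 0 0 0;0 0 0 0 0 0;0 0 0 0 0 0;0 0 0 0 0 0", claw=1)

```text
time: 2.65
tool_pos: [0.433, 0.2162, 0.0596]
ee_rot: [3.141, 0.002, -2.98]
wrist_force: [-0.5, -0.3, 0.1]
width: 0.0574
```

step_arm(increments="0 0 0 0 0 0;0 0 0 0 0 0;0 0 0 0 0 0")

```text
time: 2.95
tool_pos: [0.4324, 0.2159, 0.0586]
ee_rot: [3.142, 0.0, -2.98]
wrist_force: [-0.0, -0.2, 0.2]
width: 0.0335
```

step_arm(increments="0 0 0 0 0 0;0 0 0 0 0 0;0 0 0 0 0 0;0 0 0 0 0 0")

```text
time: 3.35
tool_pos: [0.4323, 0.2159, 0.0584]
ee_rot: [3.141, -0.0, -2.979]
wrist_force: [0.1, -0.3, -0.1]
width: 0.0233
```

step_arm(increments="0 0 -2.5 0 0 0;0 0 -2.5 0 0 0;0 0 -2.5 0 0 0;0 0 -1.5 0 0 0")

```text
time: 3.75
tool_pos: [0.433, 0.2161, 0.1505]
ee_rot: [3.141, 0.002, -2.979]
wrist_force: [1.0, 0.2, -1.3]
width: 0.0233
```

step_arm(increments="0 0 0 0 0 0.114;0 0 0 0 0 0.114;0 0 0 0 0 0.114;0 0 0 0 0 0.113")

```text
time: 4.15
tool_pos: [0.4321, 0.2158, 0.1481]
ee_rot: [-3.141, -0.001, 2.844]
wrist_force: [0.3, 0.4, -1.8]
width: 0.0232
```

step_arm(increments="-1 -0.7 0 0 0 0;-2 -1.3 0 0 0 0;-3 -2 0 0 0 0;-3 -2 0 0 0 0;-3 -2 0 0 0 0")

```text
time: 4.65
tool_pos: [0.5251, 0.1028, 0.1483]
ee_rot: [-3.141, 0.0, 2.852]
wrist_force: [-0.7, 0.7, -1.2]
width: 0.0234
```

step_arm(increments="-3 -2 0 0 0 0;-3 -2 0 0 0 0;-3 -2 0 0 0 0;-2 -1.3 0 0 0 0;-1.9 -1 0 0 0 0")

```text
time: 5.15
tool_pos: [0.6244, -0.0147, 0.1477]
ee_rot: [-3.141, -0.001, 2.85]
wrist_force: [0.0, 0.0, -0.3]
width: 0.0235
```

step_arm(increments="-0.95 -0.57 0 0 0 0;0 0 0 0 0 0;0 0 0 0 0 0")

```text
time: 5.45
tool_pos: [0.6307, -0.02, 0.1482]
ee_rot: [3.141, -0.001, 2.85]
wrist_force: [-0.1, 0.5, -1.7]
width: 0.0237
```

```bash
python3 - <<'E'
from h import *
import pickle
o=get_obs();im=snapshot("wrist")[:,:,::-1];pickle.dump(o,open("w2.pkl","wb"))
a=snapshot("top")[:,:,::-1];s=snapshot("side")[:,:,::-1];cv2.imwrite("pics/w2.png",im);cv2.imwrite("pics/t2.png",a);cv2.imwrite("pics/s2.png",s)
f=lambda i,x,y,w,h,k:cv2.resize(i[y:y+h,x:x+w],(w*k,h*k),interpolation=cv2.INTER_CUBIC)
cv2.imwrite("pics/v2.png",np.vstack([im[:,:][:400],np.hstack([f(a,290,100,80,50,4),f(s,290,170,80,50,4)])]))
print(o["time"],o["tool_pos"],o["ee_rot"],o["width"])
E
```

```text
5.45 [ 0.63068165 -0.02004958  0.14815186] [ 3.14130379e+00 -1.15874427e-03  2.84958353e+00] 0.02369312279381185
```

View pics/v2.png

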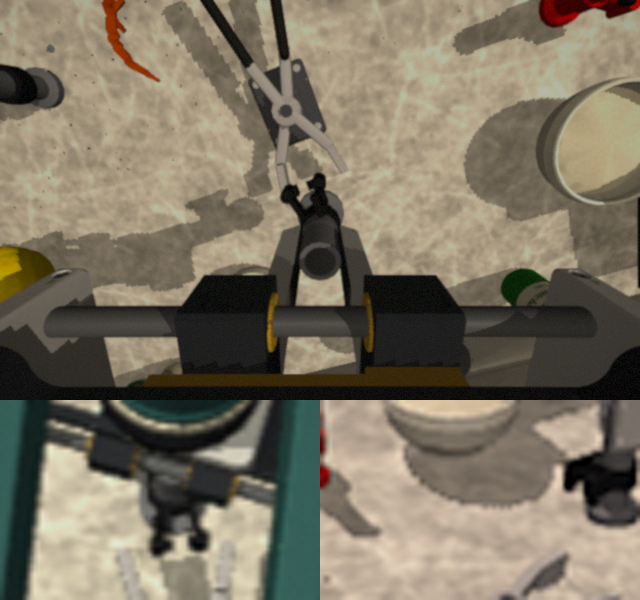

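```bash
python3 - <<'E'
from h import *
import pickle;o=pickle.load(open("w2.pkl","rb"));m=cam("wrist",o);t=cam("top")
q={}
for n,p,z in[("piv",(286,110),.046),("jr",(342,169),.046),("top",(320,262),.18),("e1",(290,194),.14),("e2",(318,181),.14)]:q[n]=plane(p,z,m);print(n,q[n].round(4))
for n,p,z in[("e1",(290+160/4,100+145/4),.14),("e2",(290+198/4,100+142/4),.14),("j1",(290+123/4,100+155/4),.046),("j2",(290+226/4,100+147/4),.046)]:print("T",n,plane(p,z,t).round(4))
E
```

```text
piv [ 0.5404 -0.0267  0.046 ]
jr [0.6088 0.0083 0.046 ]
top [ 0.6304 -0.0209  0.18  ]
e1 [ 0.597  -0.0317  0.14  ]
e2 [ 0.5938 -0.0112  0.14  ]
T e1 [ 0.5936 -0.0119  0.14  ]
T e2 [ 0.5951 -0.0325  0.14  ]
T j1 [0.6072 0.0097 0.046 ]
T j2 [ 0.6116 -0.0517  0.046 ]
```

step_arm(increments="0 0 2 0 0 0;0 0 2.5 0 0 0;0 0 2.5 0 0 0;0 0 1.2 0 0 0;0 0 0.5 0 0 0")

```text
time: 6.1
tool_pos: [0.6299, -0.0195, 0.06]
ee_rot: [-3.141, -0.003, 2.85]
wrist_force: [0.2, 0.8, -1.2]
width: 0.0233
```

step_arm(increments="0 0 0.25 0 0 0;0 0 0 0 0 0")

```text
time: 6.3
tool_pos: [0.6317, -0.0201, 0.06]
ee_rot: [3.141, 0.002, 2.849]
wrist_force: [0.7, 0.0, -0.9]
width: 0.0238
```

step_arm(increments="0 0 0 0 0 0;0 0 0 0 0 0;0 0 0 0 0 0;0 0 0 0 0 0;0 0 0 0 0 0", claw=-1)

```text
time: 6.8
tool_pos: [0.6313, -0.0203, 0.0592]
ee_rot: [3.141, 0.0, 2.849]
wrist_force: [0.3, 1.2, 0.8]
width: 0.0602
```

step_arm(increments="0 0 0 0 0 0;0 0 0 0 0 0;0 0 0 0 0 0")

```text
time: 7.1
tool_pos: [0.6311, -0.0202, 0.0589]
ee_rot: [3.142, -0.0, 2.849]
wrist_force: [-0.2, 0.6, -0.3]
width: 0.0843
```

```bash
python3 - <<'E'
from h import *
import pickle
o=get_obs();im=snapshot("wrist")[:,:,::-1];pickle.dump(o,open("w3.pkl","wb"))
cv2.imwrite("pics/w3.png",im);s=snapshot("side")[:,:,::-1]
f=lambda i,x,y,w,h,k:cv2.resize(i[y:y+h,x:x+w],(w*k,h*k),interpolation=cv2.INTER_CUBIC)
cv2.imwrite("pics/v3.png",np.vstack([im[:380],f(s,290,170,128,40,5)]))
print(o["time"],o["tool_pos"],o["ee_rot"],o["width"])
E
```

```text
7.1 [ 0.63110978 -0.02021471  0.05891424] [ 3.14151266e+00 -1.15885584e-04  2.84879066e+00] 0.08425252493937324
```

View pics/v3.png

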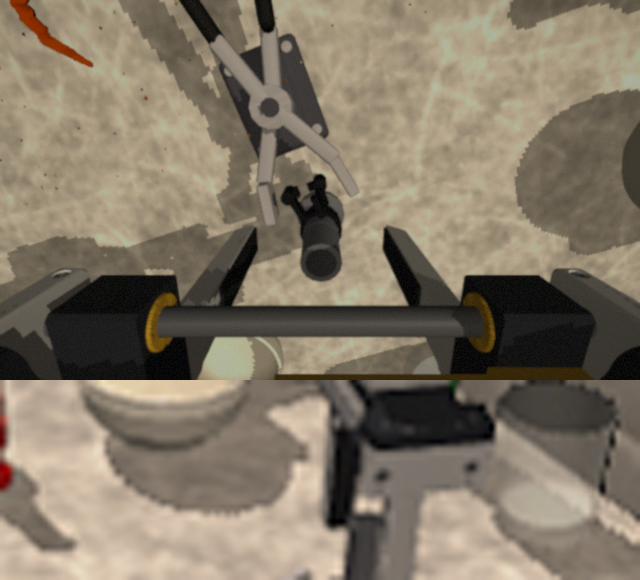

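step_arm(increments="0 0 0 0 0 0;0 0 -2 0 0 0;0 0 -3 0 0 0;0 0 -3 0 0 0;0 0 -2 0 0 0")

```text
time: 7.7
tool_pos: [0.6319, -0.0203, 0.1617]
ee_rot: [3.141, 0.003, 2.849]
wrist_force: [-0.5, 0.3, 0.5]
width: 0.0938
```

step_arm(increments="2 0 0 0 0 0;0 0 0 0 0 -0.12;0 0 0 0 0 -0.12;0 0 0 0 0 -0.115")

```text
time: 8.1
tool_pos: [0.6119, -0.0144, 0.1592]
ee_rot: [3.142, 0.0, -3.074]
wrist_force: [0.7, -0.6, -0.1]
width: 0.0939
```

```bash
python3 - <<'E'
from h import *
import pickle
o=get_obs();im=snapshot("wrist")[:,:,::-1];pickle.dump(o,open("w4.pkl","wb"))
cv2.imwrite("pics/w4.png",im);s=snapshot("side")[:,:,::-1]
f=lambda i,x,y,w,h,k:cv2.resize(i[y:y+h,x:x+w],(w*k,h*k),interpolation=cv2.INTER_CUBIC)
cv2.imwrite("pics/v4.png",np.vstack([im[:320],f(s,290,185,128,50,5)]))
print(o["time"],o["tool_pos"],o["ee_rot"],o["width"])
E
```

```text
8.1 [ 0.6118769  -0.01438613  0.15920358] [ 3.14158233e+00  3.64488128e-04 -3.07443515e+00] 0.0939063211978254
```

View pics/v4.png

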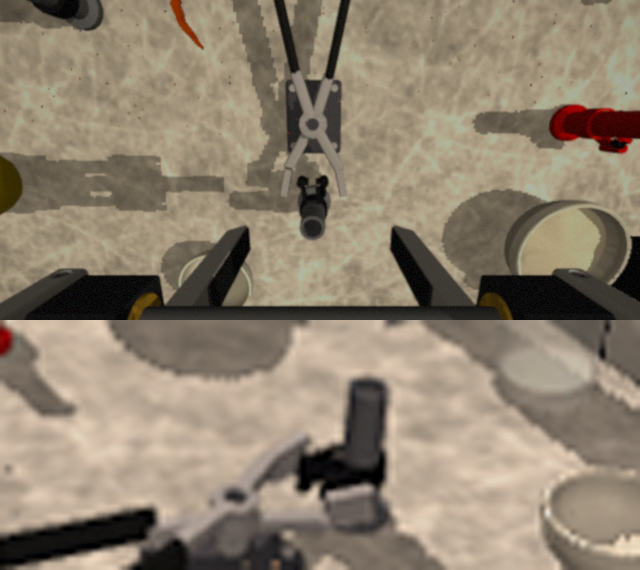

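```bash
python3 - <<'E'
from h import *
import pickle;o=pickle.load(open("w4.pkl","rb"));m=cam("wrist",o)
im=cv2.imread("pics/w4.png").max(2)
for r in(10,25,40,55):
    d=np.where(im[r,260:365]<45)[0]+260;s=np.split(d,np.where(np.diff(d)>2)[0]+1);s=[(k[0],k[-1]) for k in s if len(k)>3];print(r,s,[plane((np.mean(k),r),.046,m).round(4)[:2] for k in s])
P=plane((313,124),.046,m);top=plane((313,226),.09,m);a=o["ee_rot"][2];B=R.from_euler("xyz",o["ee_rot"]).as_matrix()
u=-B[:,0];g=P-.085*u;print(P,top,(top-P)@u,(top-P)@-B[:,1]);print("goal",g,"tool shift",B.T@(g-o["tool_pos"]))
E
```

```text
10 [(np.int64(277), np.int64(285)), (np.int64(339), np.int64(346))] [array([ 0.4451, -0.0608]), array([ 0.4414, -0.0065])]
25 [(np.int64(281), np.int64(288)), (np.int64(336), np.int64(343))] [array([ 0.4567, -0.0573]), array([ 0.4534, -0.0082])]
40 [(np.int64(284), np.int64(292)), (np.int64(333), np.int64(340))] [array([ 0.4686, -0.0537]), array([ 0.4656, -0.0098])]
55 [(np.int64(288), np.int64(295)), (np.int64(330), np.int64(336))] [array([ 0.4807, -0.0501]), array([ 0.4781, -0.012 ])]
[ 0.54073883 -0.02659209  0.046     ] [ 0.62987001 -0.02012729  0.09      ] 0.08938012051615975 -0.00046935180439434374
goal [ 0.45593044 -0.03229619  0.04596902] tool shift [ 0.15683807 -0.00740575  0.11317733]
```

step_arm(increments="2.5 -0.15 0 0 0 0;3.5 -0.2 0 0 0 0;3.5 -0.2 0 0 0 0;3.5 -0.2 0 0 0 0;2.7 0 0 0 0 0")

```text
time: 8.7
tool_pos: [0.454, -0.0319, 0.159]
ee_rot: [-3.142, -0.0, -3.083]
wrist_force: [1.0, -0.2, -0.0]
width: 0.0944
```

step_arm(increments="0 0 2.5 0 0 0;0 0 3 0 0 0;0 0 2.5 0 0 0;0 0 0 0 0 0;0 0 0 0 0 0")

```text
time: 9.2
tool_pos: [0.4558, -0.0317, 0.0793]
ee_rot: [3.141, -0.0, -3.081]
wrist_force: [0.1, -0.7, 0.8]
width: 0.0941
```

```bash
python3 - <<'E'
from h import *
import pickle
o=get_obs();im=snapshot("wrist")[:,:,::-1];pickle.dump(o,open("w5.pkl","wb"))
cv2.imwrite("pics/w5.png",im);print(o["time"],o["tool_pos"],o["ee_rot"],o["width"])
E
```

```text
9.2 [ 0.45576065 -0.03170263  0.07926405] [ 3.14140075e+00 -3.24436685e-04 -3.08077864e+00] 0.09414380203572528
```

View pics/w5.png

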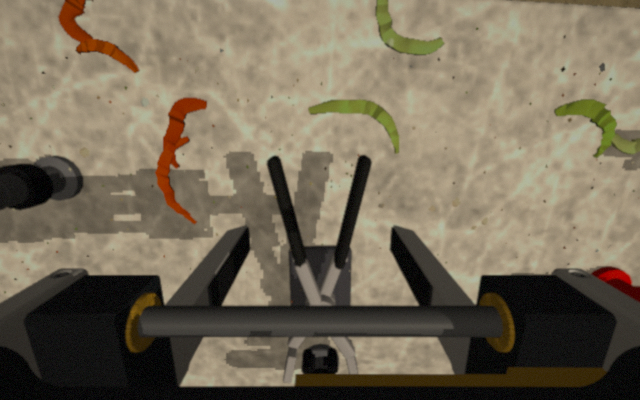

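step_arm(increments="0 0 2 0 0 0;0 0 2 0 0 0;0 0 1.5 0 0 0;0 0 0.8 0 0 0;0 0 0 0 0 0")

```text
time: 9.75
tool_pos: [0.456, -0.0317, 0.0162]
ee_rot: [3.141, 0.0, -3.08]
wrist_force: [0.0, -0.1, -0.6]
width: 0.0937
```

step_arm(increments="0 0 0 0 0 0;0 0 0 0 0 0;0 0 0 0 0 0;0 0 0 0 0 0;0 0 0 0 0 0", claw=0.5)

```text
time: 10.25
tool_pos: [0.4557, -0.0322, 0.0163]
ee_rot: [-3.141, -0.0, -3.079]
wrist_force: [-1.1, -2.2, 0.5]
width: 0.0581
```

step_arm(increments="0 0 0 0 0 0;0 0 0 0 0 0;0 0 0 0 0 0;0 0 0 0 0 0;0 0 0 0 0 0")

```text
time: 10.75
tool_pos: [0.4549, -0.0322, 0.0156]
ee_rot: [-3.141, -0.002, -3.079]
wrist_force: [-3.1, -4.0, 1.7]
width: 0.0236
```

step_arm(increments="0 0 0 0 0 0;0 0 0 0 0 0;0 0 0 0 0 0;0 0 0 0 0 0;0 0 0 0 0 0")

```text
time: 11.25
tool_pos: [0.455, -0.0322, 0.0156]
ee_rot: [-3.141, -0.002, -3.079]
wrist_force: [-2.7, -3.6, 0.3]
width: 0.0234
```

step_arm(increments="0 0 0 0 0 0;0 0 0 0 0 0;0 0 0 0 0 0;0 0 0 0 0 0;0 0 0 0 0 0", claw=-1)

```text
time: 11.75
tool_pos: [0.4571, -0.0314, 0.0167]
ee_rot: [3.141, 0.003, -3.079]
wrist_force: [2.6, -0.4, -0.8]
width: 0.0602
```

step_arm(increments="0 0 0 0 0 0;0 0 0 0 0 0;0 0 0 0 0 0;0 0 0 0 0 0;0 0 0 0 0 0")

```text
time: 12.25
tool_pos: [0.4556, -0.0315, 0.0159]
ee_rot: [3.141, -0.0, -3.079]
wrist_force: [-0.1, -0.1, -0.2]
width: 0.0937
```

step_arm(increments="0 0 -1.5 0 0 0;0 0 -3 0 0 0;0 0 -3.5 0 0 0;0 0 -3.5 0 0 0;0 0 -3 0 0 0")

```text
time: 12.75
tool_pos: [0.4559, -0.0317, 0.1629]
ee_rot: [-3.142, 0.001, -3.079]
wrist_force: [-0.2, -0.8, -0.2]
width: 0.0941
```

step_arm(increments="-3 0 0 0 0 0;-3.5 0 0 0 0 0;-3.5 0 0 0 0 0;-3 0 0 0 0 0;0 0 0 0 0 0")

```text
time: 13.25
tool_pos: [0.5877, -0.0234, 0.1593]
ee_rot: [3.141, -0.001, -3.079]
wrist_force: [-0.2, -0.5, -0.5]
width: 0.0941
```

```bash
python3 - <<'E'
from h import *
import pickle
o=get_obs();im=snapshot("wrist")[:,:,::-1];pickle.dump(o,open("w6.pkl","wb"));w4=cv2.imread("pics/w4.png")
cv2.imwrite("pics/w6.png",im);s=snapshot("side")[:,:,::-1]
f=lambda i,x,y,w,h,k:cv2.resize(i[y:y+h,x:x+w],(w*k,h*k),interpolation=cv2.INTER_CUBIC)
c=np.hstack([f(w4,263,110,100,70*2,4),f(im,270,110,100,140,4)])
cv2.imwrite("pics/v6.png",np.vstack([c[:,:800][:,:],])[:560])
print(o["time"],o["tool_pos"],o["ee_rot"],o["width"])
E
```

```text
13.25 [ 0.58767416 -0.02340269  0.15933652] [ 3.14087895e+00 -1.10131300e-03 -3.07880407e+00] 0.09411453211806817
```

View pics/v6.png

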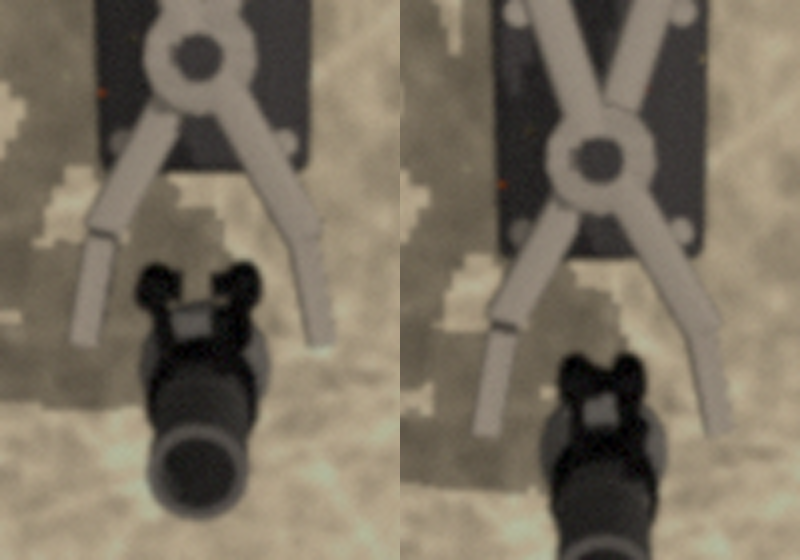

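The crop shows the ears drawn together: about 122 px over both before, 88 px now, which matches 34 → 25 mm. The jaws have sprung open and the tail is still standing in its place.

```bash
python3 -c "
from bench import *
close_job()"
```

```text
the job is handed in; nothing more can be done
```

I handed the job in at about 13.3 s. The clip looks clicked shut, the pliers are open again, and the pipe tail is standing at the jaws. `close_job` gives no verdict, so this rests on my own checks.

**What I did:** I picked the tail with the two black ears, turned it about 0.46 rad and set it down between the jaws with its ears towards the pivot. After letting go and backing off, I squeezed the handles to a 23.4 mm opening (the click is near 28 mm). I then released them and lifted the arm clear.

**Placement check, before the squeeze:** in the wrist picture the tail's axis was about 89 mm along the pliers' x (target 92) and 0.5 mm off the middle line. In the side view it stood upright.

**Final check, after release:**
- **Clip:** the width over the ears shrank from about 122 to 88 px, a ratio of 0.72. Open to shut should give 25/34 = 0.74.
- **Pliers and gripper:** the jaws looked fully sprung open, and the gripper was clear of everything.
- **Tail:** it was still at the jaws. I did not re-measure its position after the squeeze.

None of these checks failed. The two early estimates of the tail's yaw differed (0.45 and 0.57 rad), so I used about 0.51, and the picture after placing showed the ears lined up with the pliers.

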